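# Hitch the truffle tub's carriage with the latching draw hook and draw it out

### The arm

A 6-joint arm with a two-finger parallel gripper is mounted at the origin on the work surface. World frame = base frame: x ahead of the robot, y to its left, z up, the work surface at z = 0. Lengths are in mm, angles in rad, forces in N, time in s.
With the tool pointing down it reaches from about 275 to 1000 mm from the base axis. Payload 8.4 kg.
Tool frame: the origin (TCP) lies at the very end of the fingers, on their centre line; the grasp point (between the pads) lies 19 mm behind it; z points along the fingers, y is the direction in which the jaws open and shut (so a half turn about z gives the same grasp; the last joint's range is limited). The gripper opens to 85 mm and grips with 20 to 120 N. Pads are 22 mm wide; open, the fingers measure 114 mm over their backs; the gripper's body (76 mm by 85 mm) begins 54 mm behind the grasp point. The pads swing forward as they close: fully open they stand 13 mm farther back than shut.
Start: joints at [-1.103, 0.353, 1.633, -0, 1.155, -0.002], TCP at [282.941, -557.29, 231.281] pointing down, gripper open.
Joint ranges: [-2.63, 2.63], [-0.92, 2.1], [0.06, 2.66], [-1.3, 4.44], [0, 2.69], [-3.02, 3.02]. Speed limits (rad/s): [2.22, 2.22, 2.79, 3.14, 3.14, 3.14].

### API

Orientations are given as [roll, pitch, yaw] about the fixed x, y, z axes, in that order (R = Rz(yaw) Ry(pitch) Rx(roll)).
In Python, from rig import r, vision gives the robot as it stands.
- The arm moves only by the tool move_arm, never from a script. Its argument "series" is text: rows parted by semicolons, each of 7 numbers parted by spaces: the closure, from -1 (fully open) to 1 (shut), then the shift along the tool's x, y, z in units of 40 mm (1.0 is 40 mm), then the turn, a rotation vector about the tool's x, y, z in degrees. In form: grip tx ty tz ax ay az; .... A call has 1 to 20 rows; each row shifts and turns the pose as measured when the row begins, along the tool's axes as they then stand; what a row does not reach is not made up. A row lasts 1/8 s, in which the tool goes at most 62.5 mm and 10.7 degrees, less where a joint would pass 70% of its speed; a pose out of reach is approached as far as the arm can. A call is refused whole if a number of a shift passes 1 or a number of a turn 10.7, either way. A call with a gripper value outside its range is refused whole. The fingers move at their own pace and stop on an object; "grip_force" is the grip in N (left out, the last holds). Time passes only in rows, so rows that do not move let the fingers close. It gives the time, the measured TCP pose, the force and the opening at its end, in the units of the state.
- r.sense(): the state, without advancing time (a new reading comes with each control period).
- vision.grab_frame(name): name is "scene" or "top" or "wrist"; returns the picture (480x640x3 uint8, red, green, blue); there is no depth.
- vision.camera_params(name): a dict with "fx", "fy", "cx", "cy" (pixels), "k1" (the pictures are not rectified: a ray, as slopes to the right and down, at radius r is drawn at 1 + k1 r^2 times it, then the intrinsics apply), "position" and "rotation" of the camera in the world. Camera axes: x right, y up, looking along -z (the intrinsics and any distortion apply to the point x, -y, -z); pixel columns grow to the right and rows downward; lengths in mm; the calibration is good to about 2 mm. A picture is of the moment at which its call begins: read the wrist's pose just before it. camera_params takes no time and is no camera call; for the wrist camera it gives the pose at the moment of the call.
- r.sign_off(): hands the job in, once; it reports no verdict.
The state is a dict: "clock": time; "qpos": joint angles; "qvel": joint speeds; "joint_efforts": joint torques, N m; "eef_pos": TCP position; "tcp_rot": TCP orientation; "contact_force": force on the tool from outside, world axes, zero at the start; "wrist_torque": the same for the moment, N m; "opening": opening from 0.0 (shut) to 1.0 (fully open).
Only numpy, scipy, OpenCV 4.12 (cv2) and the standard library are available. Lean on these libraries where they do the work, as an engineer would, in place of code of your own. Each camera call takes 0.05 s, during which the arm holds its last target. There are 200 camera calls.

### The job

Pick up the orange-gripped draw hook and push its mouth onto the tow pin of the truffle tub's carriage, whose drawbar and runners have loose travel, until the pin is fully home and the red safety latch, pushed aside by the pin, flips shut behind it. With the hook, gently draw the carriage out to its front stop, then leave the hook standing on the counter, still latched round the pin. Keep the push and pull between hook and pin under 25 N, do not touch the tub or the pin with the gripper, and leave the other things on the counter where they are.

Things in the scene. Friction and masses are not known exactly. Their poses are not given: they have to be found in the camera images.
- hook_grip (a point): Centre of the draw hook's upright orange grip: 40 long (x), 22 wide (y; pinch it so), 22 to 88 mm above the counter. This point is 55 mm up when the hook stands on its black foot (80 x 44, 22 tall). x points along the hook to its mouth, z up. Steel shank and head run to +x, 22 to 36 mm up, mouth's tips 152 mm ahead; head 48 wide, 58 over the tips. 0.4 kg.
- hook_seat (a point): Where the pin's axis lies when fully home in the draw hook: 100 mm ahead (+x) of the grip's centre, on the centre line, 26 mm lower; same axes. The slot is 17 mm wide (y), its back wall 7 mm behind this point, open to +x; from 34 mm ahead its lips flare to a mouth about 37 mm wide at 50 mm ahead.
- latch (a joint): Red sprung gate across the hook's slot: 0 = shut, 1.26 rad = folded into the slot's +y side. Pivot 26 mm ahead of the seat, 11 mm to +y; 20 mm long; opens only inwards, pushed by the pin with 5 to 9 N. It can spring shut only once the pin is within about 1.5 mm of fully home; then the pin can move back about 13 mm before the latch holds it.
- tow_pin: Upright steel pin, 14 mm across, top 60 mm above the counter, on the flat yellow drawbar in front of the tub. Origin on its axis at counter height. x points from pin to tub: push on along x, draw along -x. Drawbar 30 wide, top 16 mm up (hook's head passes 6 mm above), ends 17 mm ahead of the pin; it telescopes 20 mm in the carriage, 2 N drag, start not known.
- carriage (a joint): How far the carriage is drawn out, m: 0 = at its rear stop, 0.08 = at its front stop. It slides along the pin's -x with about 3 N of drag (1.5 kg with tub) and stays where left. It starts 2 to 18 mm off its rear stop, so pin, drawbar and carriage give way under the push until they meet their stops; on the pull, the drawbar first slides out fully.
- tub: White plastic tub of dark truffles, 240 x 180 x 75 mm, fixed on the carriage, 21 to 98 mm above the counter; its front rim is at least 67 mm behind the pin. Origin at counter height, about 195 mm before its centre; x as the pin's. Not to be touched by the gripper.
- gold_tin: gold-coloured tin, 90 mm across, 120 mm tall, a bystander; origin under its centre
- brush: cleaning brush lying down, a bystander; origin under its centre
- bowl: steel bowl, 120 mm across, 60 mm tall, a bystander; origin under its centre
- jar: glass jar with brass lid, 70 mm across, 100 mm tall, a bystander; origin under its centre
- spray_bottle: white bottle with blue cap, 64 mm across, 170 mm tall, a bystander; origin under its centre
- plain_hook: black-handled plain steel hook without latch, about 140 mm long, lying flat; not the one to use, a bystander; origin under its centre
- parts_tub: small white tub 140 x 100 x 60 mm, a bystander; origin under its centre
Mind the look-alikes: they are no part of the job. What is shaped like the part that bears hook_grip but turquoise is not meant.

How it is judged:
By the outcome, as a careful person would: the job done as asked, in the order asked, and still so for the second after the job is handed in, with the robot touching nothing.
It also fails if it takes over 61 s, if anything falls off the work surface, if the arm or the gripper's body presses on something with over 40 N, if the wrist force passes 120 N, or if a joint passes its speed limit or range.

## Working session

There is one attempt and no reset: what is moved stays moved. The work goes in short steps, Python scripts to look and compute and a tool call to move; the robot and the scene stay as the last step left them, time stands still between calls to the robot, and variables do not carry over. Pictures are saved under pics/ and viewed, about 8 in all and at most 12, crops included, and the job is handed in when it is done.

Besides the shell and the picture viewer there is one more tool, called as name(argument=value, ...) on one line, values as JSON. move_arm: Moves the arm, as the interface text tells. Its arguments: {"type":"object","properties":{"series":{"type":"string"},"grip_force":{"type":"number"}},"required":["series"]}

```bash
mkdir -p pics; ls; cat > h.py <<'E'
import numpy as np, cv2
from rig import r, vision
def save(name,f):
    im=vision.grab_frame(name); cv2.imwrite(f'pics/{f}.png',im[:,:,::-1]); return im
def P(name):
    return vision.camera_params(name)
def ray(p,u,v):
    x=(u-p['cx'])/p['fx']; y=(v-p['cy'])/p['fy']; rd=np.hypot(x,y); s=rd
    for _ in range(30): s=rd/(1+p['k1']*s*s)
    k=s/rd if rd>0 else 1
    d=np.array(p['rotation'])@np.array([x*k,-y*k,-1.]); return np.array(p['position'],float),d/np.linalg.norm(d)
def atz(p,u,v,z):
    o,d=ray(p,u,v); return o+d*(z-o[2])/d[2]
def tri(*obs):
    A=np.zeros((3,3));b=np.zeros(3);L=[]
    for p,u,v in obs:
        o,d=ray(p,u,v);M=np.eye(3)-np.outer(d,d);A+=M;b+=M@o;L.append((o,d))
    X=np.linalg.solve(A,b); return X,[round(float(np.linalg.norm(np.cross(X-o,d))),1) for o,d in L]
def proj(p,X):
    c=np.array(p['rotation']).T@(np.array(X,float)-p['position']); x,y=c[0]/-c[2],-c[1]/-c[2]; k=1+p['k1']*(x*x+y*y)
    return p['cx']+p['fx']*x*k, p['cy']+p['fy']*y*k
E
python3 - <<'E'
from h import *
print(r.sense())
for n in ('scene','top','wrist'):
    p=P(n); print(n,{k:np.round(v,3).tolist() for k,v in p.items()})
a=save('scene','scene0');b=save('top','top0')
print(a.shape)
E
```

```text
pics
{'clock': 0.0, 'qpos': array([-1.10338721e+00,  3.53626938e-01,  1.63413678e+00,  5.76539112e-06,
        1.15521300e+00, -2.39068738e-03]), 'qvel': array([-0.00149441,  0.00122845,  0.00193734, -0.00204736,  0.0011429 ,
       -0.00036351]), 'joint_efforts': array([ 3.66169246e-03, -6.05245757e+01, -3.42059147e+01,  7.25510063e-05,
        9.48107103e-03,  8.32178358e-06]), 'eef_pos': array([ 282.73249833, -556.85408438,  230.57380089]), 'tcp_rot': array([-3.14020860e+00, -8.58028403e-06,  4.69797465e-01]), 'contact_force': array([ 0.25707887, -0.09814879, -0.36245639]), 'wrist_torque': array([ 0.01788496, -0.01605644, -0.00313872]), 'opening': 0.9995655363781015}
scene {'fx': 520.266, 'fy': 520.266, 'cx': 316.995, 'cy': 234.933, 'k1': -0.093, 'position': [972.719, 701.256, 1132.467], 'rotation': [0.677, -0.015, 2.569]}
top {'fx': 443.335, 'fy': 443.335, 'cx': 318.813, 'cy': 243.156, 'k1': -0.043, 'position': [397.979, -16.602, 1195.986], 'rotation': [0.087, 0.023, -1.597]}
wrist {'fx': 343.642, 'fy': 343.642, 'cx': 317.002, 'cy': 243.706, 'k1': -0.024, 'position': [349.64, -524.091, 373.79], 'rotation': [-0.298, 0.002, -1.102]}
(480, 640, 3)
```

View pics/top0.png

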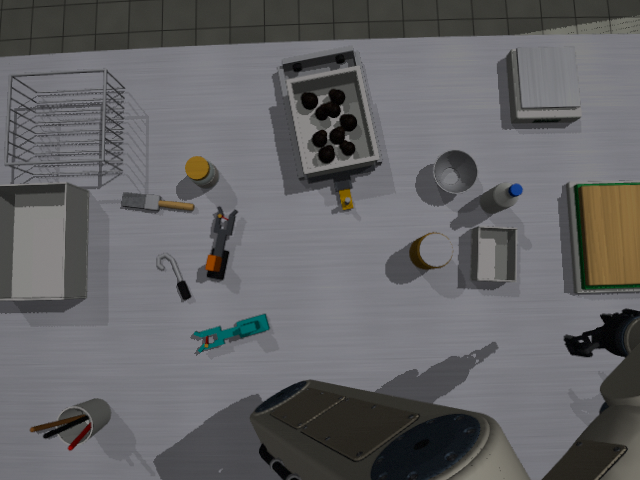

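View pics/scene0.png

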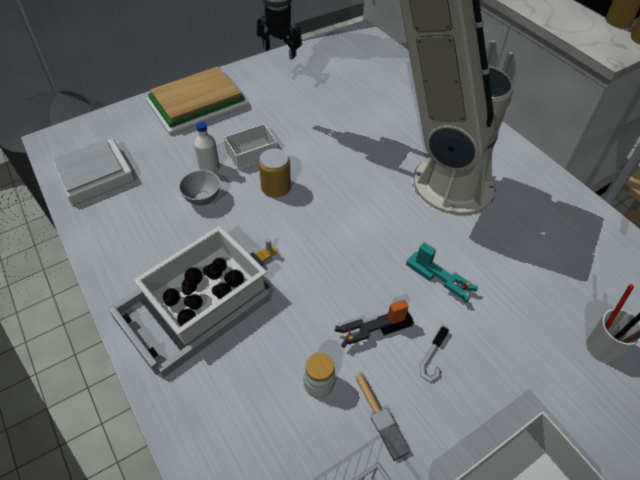

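The top view shows these candidates:
- Orange-gripped hook: grip at (214,262), mouth at (225,212). This is the one I want.
- Turquoise twin: (240,330).
- Plain black hook: (175,277).

The tow pin is at (345,198), in front of the truffle tub. In the scene view, the orange grip is at (398,312) and the pin at (268,246). Next is a coarse measurement and one close crop.

```bash
sed -i "s/^def P(name):/from scipy.spatial.transform import Rotation as Ro\ndef P(name):/; s/    return vision.camera_params(name)/    p=dict(vision.camera_params(name)); p['rotation']=Ro.from_euler('xyz',p['rotation']).as_matrix(); return p/" h.py
python3 - <<'E'
from h import *
t,s=P('top'),P('scene')
print('grip',tri((t,214,262),(s,398,312))); print('pin',tri((t,344,193),(s,268,243)))
print('grip88',atz(t,214,262,88)[:2],'tips',atz(t,217,212,30)[:2],atz(t,235,212,30)[:2],'foot back',atz(t,217,279,20)[:2])
a=cv2.imread('pics/top0.png');b=cv2.imread('pics/scene0.png')
def c(im,u,v,w,h): return cv2.resize(im[v:v+h,u:u+w],(400,300),interpolation=cv2.INTER_CUBIC)
cv2.imwrite('pics/crop.png',np.vstack([np.hstack([c(a,170,200,100,75),c(a,310,160,80,60)]),np.hstack([c(b,330,280,100,75),c(b,230,220,80,60)])]))
E
```

```text
grip (array([454.9969005 , 282.07241159,  53.55136958]), [2.2, 2.2])
pin (array([621.01118205, -58.51697886,  66.57695098]), [5.1, 5.1])
grip88 [454.92057956 271.63231847] tips [591.61404259 277.90825639] [590.10433055 229.33827467] foot back [412.86798976 281.55080701]
```

View pics/crop.png

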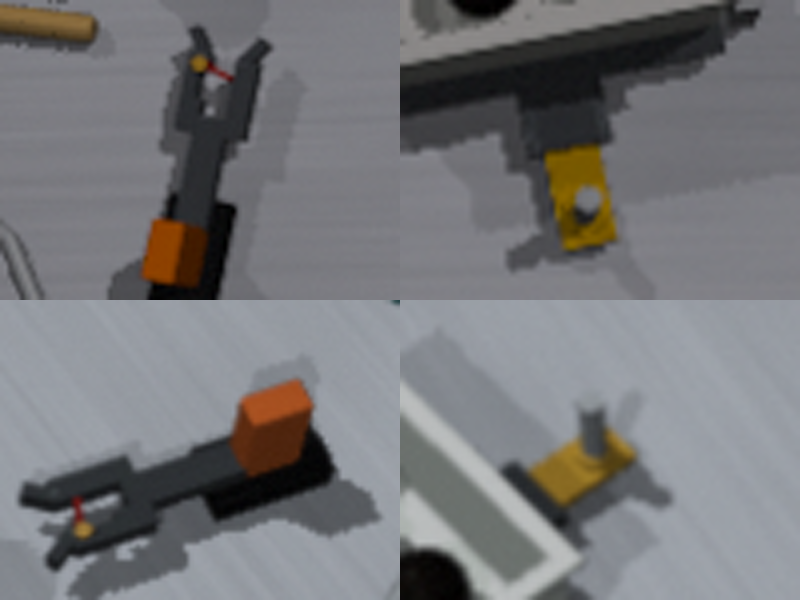

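The crop shows the orange grip and the red latch with its brass pivot on the mouth's left side. The pin stands on the yellow drawbar. From refined pixels I'll get coarse poses and the first shift.

```bash
cat >> h.py <<'E'
def go(pos,yaw):
    """total tool-frame need to reach pos with tool down at yaw: first turn (tool z, deg), then shift in units of 40 after turn"""
    s=r.sense(); R=Ro.from_euler('xyz',s['tcp_rot']); G=Ro.from_euler('xyz',[np.pi,0,yaw])
    d=np.array(pos)-s['eef_pos']
    print('t',round(s['clock'],2),'pos',np.round(s['eef_pos'],1),'rot',np.round(s['tcp_rot'],3),'F',np.round(s['contact_force'],1),'open',round(s['opening'],3))
    print(' turn rotvec deg',np.round(np.degrees((R.inv()*G).as_rotvec()),2),' shift now-axes',np.round(R.inv().apply(d)/40,3),' after-turn axes',np.round(G.inv().apply(d)/40,3))
E
python3 - <<'E'
from h import *
t,s=P('top'),P('scene')
g=tri((t,211.75,262.5),(s,399.25,305)); p=tri((t,347.6,199),(s,268.4,241))
print('griptop',g,'pintop',p,atz(t,347.6,199,60),atz(s,268.4,241,60))
m=[atz(t,218.75,207.5,30),atz(t,236.25,210.7,30)]; print(m)
mm=np.mean(m,axis=0); d=mm-g[0]; ya=np.arctan2(d[1],d[0]); print('yaw',ya,np.hypot(*d[:2]))
# tub axis from top: rim corners z=98 front-left, front-right
e=[atz(t,u,v,98) for u,v in ((300,178),(381,163),(285,78),(361,66))]; print(e)
go([g[0][0]+60*np.cos(ya),g[0][1]+60*np.sin(ya),220],ya)
E
```

```text
griptop (array([453.21665238, 279.98672718,  81.21000166]), [1.2, 1.2]) pintop (array([610.19446274, -70.06329298,  54.04118624]), [1.6, 1.6]) [610.36904144 -70.76515929  60.        ] [611.06075161 -64.63685913  60.        ]
[array([603.65584625, 273.11663495,  30.        ]), array([593.51290166, 225.94181831,  30.        ])]
yaw -0.206532789698925 148.5241859583216
[array([660.60861131,  49.24726626,  98.        ]), array([ 692.83533402, -156.15892771,   98.        ]), array([926.19325416,  82.46253506,  98.        ]), array([ 951.59488855, -115.21343811,   98.        ])]
t 0.1 pos [ 282.8 -556.9  230.6] rot [-3.14 -0.    0.47] F [ 0.6 -0.1 -0.6] open 1.0
 turn rotvec deg [-7.000e-02  2.000e-02  3.875e+01]  shift now-axes [ 14.441 -15.787   0.287]  after-turn axes [  1.381 -21.351   0.266]
```

move_arm(series="-1 0 0 0 0 0 9.7; -1 0 0 0 0 0 9.7; -1 0 0 0 0 0 9.7; -1 0 0 0 0 0 9.7; -1 0.06 -1 0 0 0 0; -1 0.06 -1 0 0 0 0; -1 0.06 -1 0 0 0 0; -1 0.06 -1 0 0 0 0; -1 0.06 -1 0 0 0 0; -1 0.06 -1 0 0 0 0; -1 0.06 -1 0 0 0 0; -1 0.06 -1 0 0 0 0; -1 0.06 -1 0 0 0 0; -1 0.06 -1 0 0 0 0; -1 0.06 -1 0 0 0 0; -1 0.06 -1 0 0 0 0; -1 0.06 -1 0 0 0 0; -1 0.06 -1 0 0 0 0; -1 0.06 -1 0 0 0 0; -1 0.06 -1 0 0 0 0")

```text
clock: 2.6
eef_pos: [468.3, 76.9, 228.4]
tcp_rot: [-3.136, 0.007, -0.235]
contact_force: [0.6, -0.4, -0.1]
opening: 1.002
```

```bash
python3 -c "
from h import *
go([512,268,220],-.207)"
```

```text
t 2.6 pos [468.3  76.9 228.4] rot [-3.136  0.007 -0.235] F [ 0.6 -0.4 -0.1] open 1.002
 turn rotvec deg [-0.32  0.38 -1.63]  shift now-axes [-0.05  -4.9    0.239]  after-turn axes [ 0.088 -4.9    0.211]
```

```bash
cat >> h.py <<'E'
import pickle
def shot(f,name='wrist'):
    p=P(name); im=save(name,f); pickle.dump(p,open(f'pics/{f}.pkl','wb')); return p,im
def ld(f): return pickle.load(open(f'pics/{f}.pkl','rb'))
E
python3 -c "
from h import *
shot('w1')"
```

move_arm(series="-1 0.02 -1 0 0 0 -1.6; -1 0.02 -1 0.06 0 0.3 0; -1 0 -1 0.06 0 0 0; -1 0 -1 0.06 0 0 0; -1 0 -0.9 0 0 0 0; -1 0 0 0 0 0 0")

```text
clock: 3.4
eef_pos: [512.6, 278.8, 220.9]
tcp_rot: [-3.135, 0.002, -0.204]
contact_force: [0.4, -0.1, -0.5]
opening: 0.998
```

```bash
python3 -c "
from h import *
go([512,268,220],-.207)
p,im=shot('w2')
q=ld('w1')
def c(im,P_,w):
  u,v=[int(a) for a in P_]; u0=min(max(u-w//2,0),640-w);v0=min(max(v-w*3//8,0),480-w*3//4); print(u0,v0,w); return cv2.resize(im[v0:v0+w*3//4,u0:u0+w],(400,300),interpolation=cv2.INTER_CUBIC)
a=cv2.imread('pics/w1.png')
X=[510,266,50]
cv2.imwrite('pics/wc.png',np.vstack([c(a,proj(q,X),200),cv2.resize(im[:,:,::-1],(400,300))]))
print(proj(q,X),proj(p,X))"
```

```text
t 3.4 pos [512.6 278.8 220.9] rot [-3.135e+00  2.000e-03 -2.040e-01] F [ 0.4 -0.1 -0.5] open 0.998
 turn rotvec deg [-0.38  0.13  0.14]  shift now-axes [0.04  0.269 0.021]  after-turn axes [0.041 0.268 0.023]
18 147 200
(np.float64(118.13049790281835), np.float64(222.52860462706002)) (np.float64(331.4749141217487), np.float64(221.47535078960945))
```

View pics/wc.png

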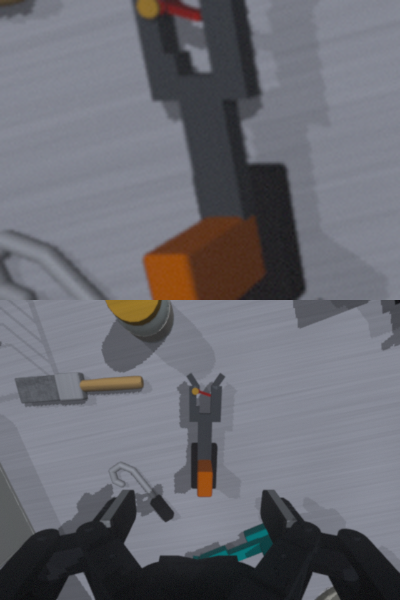

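The wrist view shows the hook nearly upright in the picture, between the open fingers and clear of the plain hook. I'll enlarge both wrist views side by side to read exact points.

```bash
python3 -c "
from h import *
a=cv2.imread('pics/w1.png');b=cv2.imread('pics/w2.png')
A=a[120:320,45:178];B=b[115:315,265:398]
im=np.hstack([cv2.resize(x,(399,600),interpolation=cv2.INTER_CUBIC) for x in (A,B)])
im=cv2.convertScaleAbs(im,alpha=1.8,beta=0)
cv2.imwrite('pics/wd.png',im)"
```

```text
(no output)
```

View pics/wd.png

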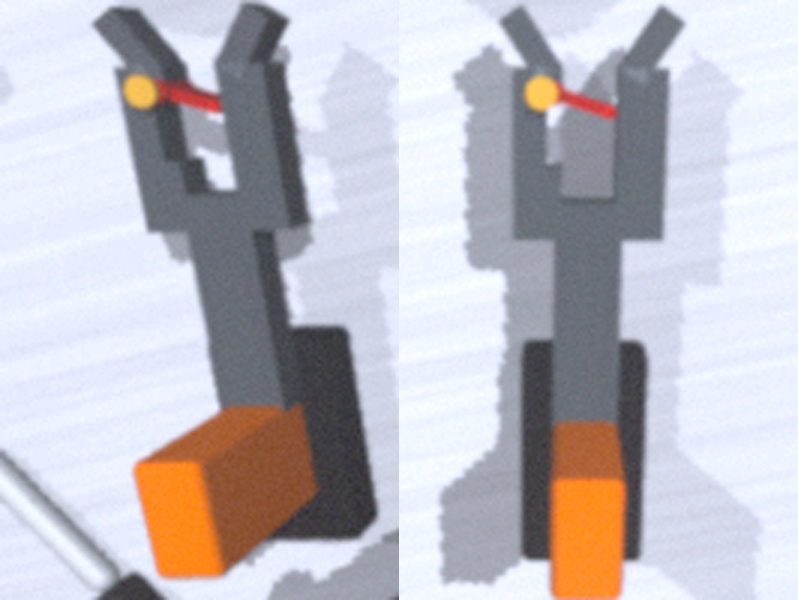

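```bash
python3 - <<'E'
from h import *
q,p=ld('w1'),ld('w2')
A=lambda x,y:(q,45+x/3,120+y/3); B=lambda x,y:(p,265+(x-399)/3,115+y/3)
g,_=tri(A(181,519),B(588,539)); print('griptop',g,_)
pv,_=tri(A(141,92),B(541,93)); print('pivot',pv,_)
hr,_=tri(A(150,231),B(514,238)); print('head rear left',hr,_)
W=lambda x,y,z: atz(*B(x,y),z)
F=[W(553,479,88),W(625,479,88),W(620,599,88),W(552,599,88)]; print('top face',np.round(F,1).tolist(),np.mean(F,axis=0))
H=[W(514,238,36),W(664,239,36),W(514,70,36),W(668,70,36)]; print('head',np.round(H,1).tolist())
Sl=[W(562,197,36),W(614,197,36)]; print('slot back',Sl)
hc=(H[0]+H[1])/2; hf=(H[2]+H[3])/2; T=np.mean([W(502,20,36),W(685,25,36)],axis=0)
gc=np.mean(F,axis=0)
for n,c in(('headrear',hc),('headfront',hf),('tips',T),('slot',np.mean(Sl,axis=0)),('shank',np.mean([W(556,245,36),W(622,245,36)],axis=0))): d=c-gc; print(n,'yaw',np.arctan2(d[1],d[0]),'dist',np.hypot(*d[:2]))
E
```

```text
griptop [454.13916278 281.29144519  86.3663536 ] [0.1, 0.1]
pivot [580.18414907 269.65546499  38.99359469] [0.0, 0.0]
head rear left [538.3452237  287.41362641  36.02555242] [0.1, 0.1]
top face [[475.5, 287.4, 88.0], [471.3, 267.0, 88.0], [433.6, 275.6, 88.0], [437.6, 295.6, 88.0]] [454.51078073 281.41801054  88.        ]
head [[538.2, 287.4, 36.0], [528.2, 240.6, 36.0], [588.5, 276.4, 36.0], [578.9, 230.4, 36.0]]
slot back [array([547.83434782, 269.81860717,  36.        ]), array([544.50606843, 253.76495655,  36.        ])]
headrear yaw -0.21723320168699325 dist 80.61500898302162
headfront yaw -0.213582167835554 dist 132.16905888287008
tips yaw -0.21716330909504936 dist 145.9151302636464
slot yaw -0.21093605807544177 dist 93.73707635114937
shank yaw -0.21783658862612146 dist 78.52638846830679
```

Measured values match the text: grip top at 86 mm (88 given), head top at 36 mm, slot back 94 mm ahead. So the grip centre is (454.3, 281.3) with yaw −0.215, and I'm going to it now.

```bash
python3 -c "
from h import *
go([454.3,281.3,38],-.215)"
```

```text
t 3.45 pos [512.2 277.6 220.8] rot [-3.136e+00  3.000e-03 -2.050e-01] F [ 0.5 -0.3 -0. ] open 1.0
 turn rotvec deg [-0.33  0.17  0.57]  shift now-axes [-1.423  0.23   4.572]  after-turn axes [-1.433  0.218  4.569]
```

move_arm(series="-1 -0.8 0.12 0 -0.3 0.1 0.5; -1 -0.6 0.1 0.5 0 0 0; -1 0 0 1 0 0 0; -1 0 0 1 0 0 0; -1 0 0 0 0 0 0")

```text
clock: 4.08
eef_pos: [452.6, 274.8, 119.0]
tcp_rot: [3.14, 0.001, -0.217]
contact_force: [0.6, -0.2, 0.9]
opening: 1.002
```

```bash
python3 -c "
from h import *
go([454.3,281.3,38],-.215)"
```

```text
t 4.08 pos [452.6 274.8 119. ] rot [ 3.14e+00  1.00e-03 -2.17e-01] F [ 0.6 -0.2  0.9] open 1.002
 turn rotvec deg [ 0.1   0.08 -0.11]  shift now-axes [ 0.01  -0.171  2.025]  after-turn axes [ 0.007 -0.168  2.025]
```

move_arm(series="-1 0 -0.16 0.7 0 0 0; -1 0 0 0.7 0 0 0; -1 0 0 0.5 0 0 0; -1 0 0 0 0 0 0")

```text
clock: 4.58
eef_pos: [457.9, 280.4, 47.7]
tcp_rot: [-3.139, -0.004, -0.219]
contact_force: [-0.9, 0.2, 0.4]
opening: 1.002
```

```bash
python3 -c "
from h import *
go([454.3,281.3,38],-.215)"
```

```text
t 4.58 pos [457.9 280.4  47.7] rot [-3.139 -0.004 -0.219] F [-0.9  0.2  0.4] open 1.002
 turn rotvec deg [-0.13 -0.21 -0.26]  shift now-axes [-0.094 -0.001  0.243]  after-turn axes [-0.093 -0.002  0.243]
```

Aligned. Last bit down, then close.

move_arm(series="-1 -0.09 0 0.24 -0.1 -0.2 -0.2; -1 0 0 0 0 0 0; 0.2 0 0 0 0 0 0; 0.6 0 0 0 0 0 0; 1 0 0 0 0 0 0; 1 0 0 0 0 0 0; 1 0 0 0 0 0 0; 1 0 0 0 0 0 0; 1 0 0 0 0 0 0", grip_force=80)

```text
clock: 5.7
eef_pos: [456.9, 282.3, 42.0]
tcp_rot: [-3.137, -0.004, -0.216]
contact_force: [0.3, 1.0, 1.7]
opening: 0.243
```

```bash
python3 -c "
from h import *
go([454.3,281.3,38],-.215)"
```

```text
t 5.7 pos [456.9 282.3  42. ] rot [-3.137 -0.004 -0.216] F [0.3 1.  1.7] open 0.243
 turn rotvec deg [-0.26 -0.24 -0.07]  shift now-axes [-0.058  0.039  0.1  ]  after-turn axes [-0.057  0.039  0.101]
```

Grasped: opening 0.243 ≈ 21 mm. Lift 100 mm, turn towards the pin's yaw and shift over to view the pin.

move_arm(series="1 0 0 -0.5 0 0 0; 1 0 0 -0.7 0 0 0; 1 0 0 -0.8 0 0 0; 1 0 0 -0.5 0 0 0; 1 0 0.2 0 0 0 -5; 1 0 0.5 0 0 0 -5; 1 0 0.7 0 0 0 -5; 1 0 0.8 0 0 0 -5; 1 0 0.8 0 0 0 0; 1 0 0.8 0 0 0 0; 1 0 0.8 0 0 0 0; 1 0 0.6 0 0 0 0; 1 0 0.3 0 0 0 0; 1 0 0 0 0 0 0")

```text
clock: 7.45
eef_pos: [462.7, 54.2, 137.3]
tcp_rot: [3.14, 0.014, 0.145]
contact_force: [-0.1, 0.8, -5.6]
opening: 0.249
```

```bash
python3 -c "
from h import *
go([488,5,142],.15)"
```

```text
t 7.45 pos [462.7  54.2 137.3] rot [3.14  0.014 0.145] F [-0.1  0.8 -5.6] open 0.249
 turn rotvec deg [ 0.09  0.82 -0.27]  shift now-axes [ 0.445  1.31  -0.122]  after-turn axes [ 0.441  1.312 -0.118]
```

move_arm(series="1 0.25 0.4 0 0 0.8 -0.3; 1 0.2 0.5 -0.06 0 0 0; 1 0 0.35 -0.06 0 0 0; 1 0 0 0 0 0 0; 1 0 0 0 0 0 0")

```text
clock: 8.07
eef_pos: [486.8, 9.7, 141.2]
tcp_rot: [-3.141, 0.003, 0.152]
contact_force: [-0.1, 0.3, -4.6]
opening: 0.247
```

```bash
python3 -c "
from h import *
go([512,-154,142],.15)
p,_=shot('v1'); print(proj(p,[610,-68,60]))"
```

```text
t 8.07 pos [486.8   9.7 141.2] rot [-3.141e+00  3.000e-03  1.520e-01] F [-0.1  0.3 -4.6] open 0.247
 turn rotvec deg [-0.02  0.15  0.14]  shift now-axes [-0.     4.141 -0.02 ]  after-turn axes [ 0.01   4.141 -0.019]
(np.float64(474.9548869965357), np.float64(77.44656820077222))
```

move_arm(series="1 0 0.4 0 0 0 0; 1 0 0.8 0 0 0 0; 1 0 0.9 0 0 0 0; 1 0 0.9 0 0 0 0; 1 0 0.7 0 0 0 0; 1 0 0.4 0 0 0 0; 1 0 0 0 0 0 0; 1 0 0 0 0 0 0")

```text
clock: 9.12
eef_pos: [511.8, -158.1, 140.8]
tcp_rot: [-3.141, 0.003, 0.156]
contact_force: [0.2, -0.1, -4.9]
opening: 0.245
```

```bash
python3 -c "
from h import *
go([512,-154,142],.15)
p,b=shot('v2'); print(proj(p,[610,-68,60])); q=ld('v1')
a=cv2.imread('pics/v1.png');b=b[:,:,::-1]
def c(im,P_,w):
  u,v=[int(a) for a in P_]; h=int(w*1.5); u0=min(max(u-w//2,0),640-w);v0=min(max(v-h//2,0),480-h); print(u0,v0,w,h); return cv2.resize(im[v0:v0+h,u0:u0+w],(400,600),interpolation=cv2.INTER_CUBIC)
X=[625,-66,40]
im=np.hstack([c(a,proj(q,X),160),c(b,proj(p,X),160)])
cv2.imwrite('pics/vc.png',cv2.convertScaleAbs(im,alpha=1.8))"
```

```text
t 9.12 pos [ 511.8 -158.1  140.8] rot [-3.141e+00  3.000e-03  1.560e-01] F [ 0.2 -0.1 -4.9] open 0.245
 turn rotvec deg [-0.03  0.19  0.34]  shift now-axes [ 0.021 -0.101 -0.03 ]  after-turn axes [ 0.02  -0.101 -0.03 ]
(np.float64(192.0266313424985), np.float64(75.2506599655855))
384 0 160 240
121 0 160 240
```

View pics/vc.png

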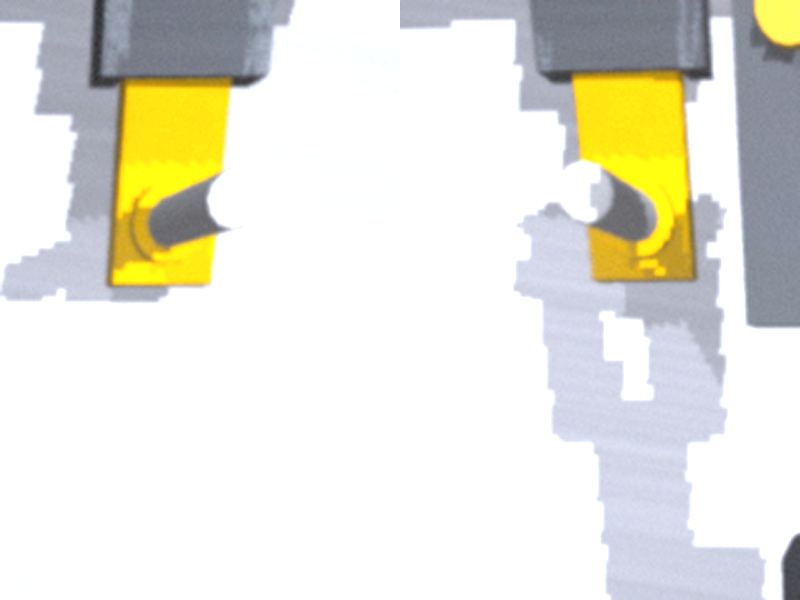

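```bash
python3 - <<'E'
from h import *
q,p=ld('v1'),ld('v2')
a=cv2.imread('pics/v1.png').max(2)[60:100,460:490]; 
# pin top subpixel: bright blob
for f,u0,v0 in(('v1',464,66),('v2',180,62)):
    g=cv2.imread(f'pics/{f}.png')[v0:v0+30,u0:u0+30]; hsv=cv2.cvtColor(g,cv2.COLOR_BGR2HSV); print(f); print(g.min(2)[::2,::2])
A=lambda x,y:(q,384+x/2.5,y/2.5); B=lambda x,y:(p,121+(x-400)/2.5,y/2.5)
print('pin top',tri(A(234,199),B(584,191)))
F={}
for n,c,d in (('FL',(110,285),(593,280)),('FR',(210,284),(696,279)),('BL',(121,82),(574,74)),('BR',(231,80),(682,72))):
    X,e=tri(A(*c),B(*d)); F[n]=[atz(*A(*c),16),atz(*B(*d),16)]; print(n,X,e,np.round(F[n],1).tolist())
for k in (0,1):
    for L in 'LR':
        d=F['B'+L][k]-F['F'+L][k]; print(k,L,'yaw',np.arctan2(d[1],d[0]),np.hypot(*d[:2]))
E
```

```text
v1
[[ 10  10  10  10  46 143 143 143 142 145 148 146 147 146 147]
 [ 10  10  10  10  78 141 150 158 159 160 153 145 144 144 145]
 [ 10  10  51  87 141 162 165 166 168 171 170 153 143 142 143]
 [ 54  75  87 135 159 164 161 165 169 172 173 169 148 143 143]
 [ 75  73 115 159 162 160 164 167 171 171 172 176 160 143 143]
 [ 72  75 136 161 159 160 164 170 172 170 172 174 160 144 143]
 [ 66  87 154 159 159 164 168 169 169 170 173 173 160 145 144]
 [ 66  91 154 157 158 163 165 168 169 171 171 168 157 146 144]
 [ 62  74 144 157 163 165 165 165 167 170 167 166 151 143 144]
 [ 60  68 136 157 161 164 162 167 168 166 165 159 146 144 143]
 [ 57  61 103 154 161 160 163 166 163 163 158 152 146 147 152]
 [ 61  58  64 117 152 160 165 164 161 156 153 158 155 152 159]
 [ 58  62  60  68 101 131 146 143 135 145 159 161 160 160 157]
 [ 59  59  62  67  87 113 132 150 155 159 160 158 161 160 158]
 [ 60  52  40  94 151 160 161 160 162 160 158 161 161 161 159]]
v2
[[158 158 156 114 100 101  91  10  10  10  10  10  10  10  10]
 [160 157 157 116 102 109 129 114  87  42  10  10  10  10  10]
 [158 159 156 120 137 
[... 750 characters left out ...]
5 118 115 114 110  79  56  60  62  61  61  62]]
pin top (array([609.29369989, -69.74175443,  60.36297739]), [0.3, 0.3])
FL [590.35940027 -58.00521538  15.14991065] [0.2, 0.2] [[590.1, -57.8, 16.0], [590.5, -58.3, 16.0]]
FR [595.33416887 -87.76377831  13.97325584] [0.1, 0.1] [[595.0, -87.0, 16.0], [595.3, -88.2, 16.0]]
BL [643.78068164 -48.83070109  13.22937239] [0.4, 0.4] [[642.5, -48.2, 16.0], [643.6, -49.7, 16.0]]
BR [648.66842885 -78.95462035  14.36196595] [0.2, 0.2] [[647.9, -78.4, 16.0], [648.5, -79.3, 16.0]]
0 L yaw 0.1816616370232773 53.27072885311839
0 R yaw 0.16112392092838107 53.60183504029818
1 L yaw 0.15904070756095187 53.79084816678155
1 R yaw 0.165353678196471 53.90552171811158
```

Pin at (609.3, −70.0), top at 60 mm, which matches. Drawbar front mid + 17 mm gives the same point, and yaw is 0.165 by both its edges and its width. Now I'll check how the hook sits in the jaws by the brass pivot seen in v1 and v2.

```bash
python3 - <<'E'
from h import *
for f,tp,yaw in (('v1',(486.8,9.7,141.2),.152),('v2',(511.8,-158.1,140.8),.156)):
    p=ld(f); im=cv2.imread(f'pics/{f}.png'); hsv=cv2.cvtColor(im,cv2.COLOR_BGR2HSV)
    m=cv2.inRange(hsv,(15,120,80),(32,255,255)); m[60:]=0; m[:, :250]=0; m[:,390:]=0
    n,_,st,ce=cv2.connectedComponentsWithStats(m); i=1+np.argmax(st[1:,4]); print(f,st[i],ce[i])
    # expected
    c,s=np.cos(yaw),np.sin(yaw)
    for dy in (0,-1.5):
        x,y=126-2.4,11+dy; print('exp',proj(p,[tp[0]+c*x-s*y,tp[1]+s*x+c*y,tp[2]-42+39]))
    # red latch
    m=cv2.inRange(hsv,(0,150,60),(6,255,255)); ys,xs=np.nonzero(m); 
    if len(xs): print('red',xs.min(),xs.max(),ys.min(),ys.max())
u=np.array([np.cos(.165),np.sin(.165)])
t=np.array([609.3,-70.0])-u*(100+80-2.4); print(t)
go([*t,141],.165)
E
```

```text
v1 [263   0  27  19 424] [276.25707547   7.69103774]
exp (np.float64(284.9667943468313), np.float64(1.1231322657397413))
exp (np.float64(289.03177358105984), np.float64(1.107155592933367))
red 287 337 0 28
v2 [263   0  27  19 429] [276.2960373    7.77156177]
exp (np.float64(284.7376035653097), np.float64(0.8407910277587973))
exp (np.float64(288.80769391391243), np.float64(0.8219932973811979))
red 287 337 0 28
[434.11210009 -99.17121398]
t 9.18 pos [ 511.8 -158.   140.8] rot [-3.141e+00  3.000e-03  1.560e-01] F [-0.4  0.3 -3.9] open 0.249
 turn rotvec deg [-0.03  0.19 -0.5 ]  shift now-axes [-1.691e+00 -1.755e+00  1.000e-03]  after-turn axes [-1.675 -1.77  -0.005]
```

move_arm(series="1 -0.5 -0.3 0 0 0.2 -0.5; 1 -0.7 -0.6 0 0 0 0; 1 -0.4 -0.6 0 0 0 0; 1 0 -0.25 0 0 0 0; 1 0 0 0 0 0 0; 1 0 0 0.5 0 0 0; 1 0 0 0.8 0 0 0; 1 0 0 0.6 0 0 0; 1 0 0 0 0 0 0; 1 0 0 0 0 0 0")

```text
clock: 10.42
eef_pos: [443.2, -96.5, 65.2]
tcp_rot: [3.138, -0.009, 0.173]
contact_force: [0.8, 0.1, -2.6]
opening: 0.248
```

```bash
python3 -c "
from h import *
go([434.5,-98,44],.165)"
```

```text
t 10.43 pos [443.2 -96.5  65.2] rot [ 3.138 -0.009  0.173] F [ 0.8  0.1 -2.6] open 0.248
 turn rotvec deg [ 0.18 -0.52  0.43]  shift now-axes [-0.226 -0.002  0.528]  after-turn axes [-0.222  0.002  0.53 ]
```

move_arm(series="1 -0.15 0 0.3 0.2 -0.5 0.4; 1 -0.08 0 0.2 0 0 0; 1 0 0 0 0 0 0; 1 0 0 0 0 0 0")

```text
clock: 10.92
eef_pos: [435.1, -98.7, 45.5]
tcp_rot: [3.141, -0.003, 0.165]
contact_force: [-0.7, -0.4, -4.3]
opening: 0.247
```

```bash
python3 -c "
from h import *
go([434.5,-98,44],.165)
t,_=shot('t1','top'); s,_=shot('s1','scene')
a=cv2.imread('pics/t1.png')[175:265,310:400];b=cv2.imread('pics/s1.png')[210:300,235:325]
cv2.imwrite('pics/ts.png',np.hstack([cv2.resize(x,(400,400),interpolation=cv2.INTER_CUBIC) for x in (a,b)]))"
```

```text
t 10.93 pos [435.1 -98.7  45.5] rot [ 3.141e+00 -3.000e-03  1.650e-01] F [-0.7 -0.4 -4.3] open 0.247
 turn rotvec deg [ 0.04 -0.16 -0.01]  shift now-axes [-0.013 -0.019  0.038]  after-turn axes [-0.013 -0.019  0.038]
```

View pics/ts.png

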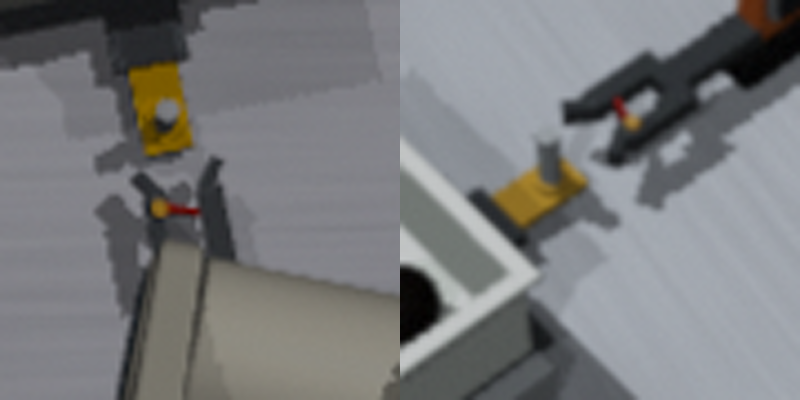

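Both views show the mouth square on the pin. Advance to the mouth, then in small steps watching the force.

move_arm(series="1 0.2 -0.02 0.03 0 0 0; 1 0.3 0 0 0 0 0; 1 0.3 0 0 0 0 0; 1 0.2 0 0 0 0 0; 1 0 0 0 0 0 0")

```text
clock: 11.65
eef_pos: [479.1, -90.7, 45.0]
tcp_rot: [3.14, -0.005, 0.165]
contact_force: [0.8, -0.7, -3.6]
opening: 0.251
```

```bash
cat >> h.py <<'E'
U=np.array([np.cos(.165),np.sin(.165)]);N=np.array([-U[1],U[0]])
def st():
    s=r.sense(); d=s['eef_pos'][:2]-[609.3,-70.]; f=s['contact_force'][:2]
    print('t',round(s['clock'],2),'along(seat-pin0)',round(float(d@U)+97,1),'lat err',round(float(d@N)-1.1,2),'z',round(s['eef_pos'][2],1),'yaw',round(s['tcp_rot'][2],4),'pitch',round(s['tcp_rot'][1],4),'Fu',round(float(f@U),1),'Fn',round(float(f@N),1),'Fz',round(s['contact_force'][2],1),'Tz',round(s['wrist_torque'][2],2),'op',round(s['opening'],3))
E
python3 -c "
from h import *
st()"
```

```text
t 11.65 along(seat-pin0) -34.8 lat err -0.12 z 45.0 yaw 0.1655 pitch -0.005 Fu 0.7 Fn -0.8 Fz -3.6 Tz 0.02 op 0.251
```

move_arm(series="1 0.08 0 0 0 0 0; 1 0.08 0 0 0 0 0; 1 0.08 0 0 0 0 0; 1 0.08 0 0 0 0 0")

```text
clock: 12.15
eef_pos: [489.8, -88.3, 44.4]
tcp_rot: [3.141, -0.001, 0.165]
contact_force: [-4.0, -0.8, -2.9]
opening: 0.249
```

```bash
python3 -c "
from h import *
st()"
```

```text
t 12.15 along(seat-pin0) -23.9 lat err 0.46 z 44.4 yaw 0.1653 pitch -0.0009 Fu -4.1 Fn -0.1 Fz -2.9 Tz 0.0 op 0.249
```

move_arm(series="1 0.1 0 0 0 0 0; 1 0.1 0 0 0 0 0; 1 0.1 0 0 0 0 0; 1 0.1 0 0 0 0 0")

```text
clock: 12.65
eef_pos: [505.9, -85.5, 44.3]
tcp_rot: [-3.141, 0.0, 0.165]
contact_force: [-2.6, -0.1, -3.4]
opening: 0.249
```

```bash
python3 -c "
from h import *
st()"
```

```text
t 12.65 along(seat-pin0) -7.5 lat err 0.64 z 44.3 yaw 0.1653 pitch 0.0004 Fu -2.6 Fn 0.3 Fz -3.4 Tz -0.03 op 0.249
```

move_arm(series="1 0.1 0 0 0 0 0; 1 0.1 0 0 0 0 0")

```text
clock: 12.9
eef_pos: [512.6, -83.9, 43.9]
tcp_rot: [-3.141, 0.004, 0.166]
contact_force: [-8.9, 0.0, -2.4]
opening: 0.248
```

```bash
python3 -c "
from h import *
st()"
```

```text
t 12.9 along(seat-pin0) -0.6 lat err 1.08 z 43.9 yaw 0.1656 pitch 0.0039 Fu -8.7 Fn 1.5 Fz -2.4 Tz 0.13 op 0.248
```

move_arm(series="1 0.1 0 0 0 0 0; 1 0.1 0 0 0 0 0")

```text
clock: 13.15
eef_pos: [515.8, -82.5, 42.7]
tcp_rot: [-3.138, 0.014, 0.166]
contact_force: [-11.3, -5.4, 1.8]
opening: 0.248
```

```bash
python3 -c "
from h import *
st()"
```

```text
t 13.15 along(seat-pin0) 2.7 lat err 1.97 z 42.7 yaw 0.1656 pitch 0.0138 Fu -12.0 Fn -3.5 Fz 1.8 Tz -0.35 op 0.248
```

move_arm(series="1 0.05 0.03 -0.03 0 0.6 0; 1 0.08 0.02 0 0 0 0")

```text
clock: 13.4
eef_pos: [516.3, -83.1, 42.5]
tcp_rot: [-3.136, 0.014, 0.166]
contact_force: [-20.2, -1.6, 18.8]
opening: 0.254
```

```bash
python3 -c "
from h import *
st()
p,im=shot('w5'); cv2.imwrite('pics/w5c.png',cv2.resize(im[0:150,220:420,::-1],(800,600),interpolation=cv2.INTER_CUBIC))"
```

```text
t 13.4 along(seat-pin0) 3.1 lat err 1.22 z 42.5 yaw 0.1662 pitch 0.0137 Fu -20.2 Fn 1.8 Fz 18.8 Tz 0.12 op 0.254
```

View pics/w5c.png

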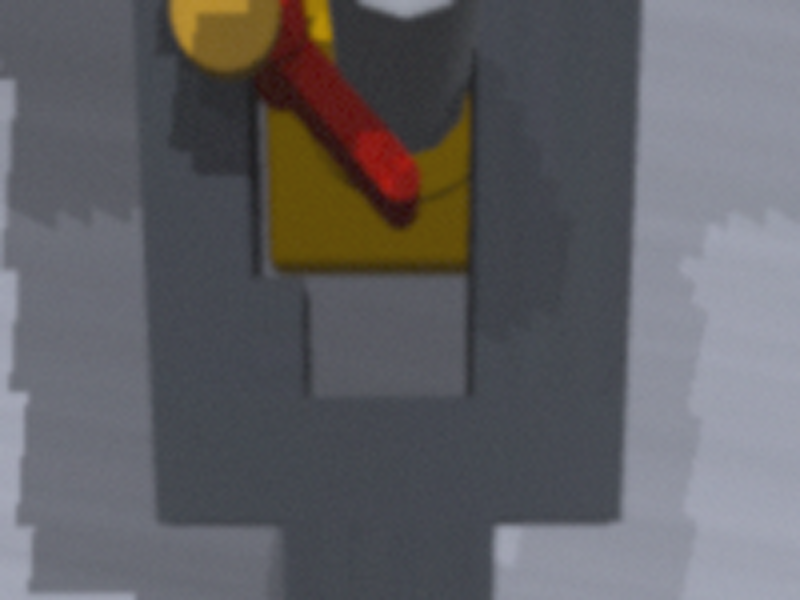

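The close-up shows the pin (335–470, 0–150) pushing the red latch about half open, with the pin riding along the slot's right wall. The nose has dipped and the foot is pressing on the counter. I'll raise and level the hook, centre it, then go on.

move_arm(series="1 -0.02 0.02 -0.08 0 1 0; 1 0 0.02 -0.04 0 0.6 0")

```text
clock: 13.7
eef_pos: [513.3, -84.1, 46.1]
tcp_rot: [-3.133, -0.009, 0.167]
contact_force: [-5.5, 1.9, -9.4]
opening: 0.245
```

```bash
python3 -c "
from h import *
st()"
```

```text
t 13.7 along(seat-pin0) 0.0 lat err 0.73 z 46.1 yaw 0.1671 pitch -0.0092 Fu -5.1 Fn 2.8 Fz -9.4 Tz 0.31 op 0.245
```

move_arm(series="1 0.08 0.02 0 -0.3 0.1 0; 1 0.09 0.02 -0.01 0 0.2 0")

```text
clock: 13.95
eef_pos: [515.7, -84.0, 45.5]
tcp_rot: [-3.136, -0.007, 0.168]
contact_force: [-11.1, 1.6, -1.7]
opening: 0.249
```

```bash
python3 -c "
from h import *
st()"
```

```text
t 13.95 along(seat-pin0) 2.4 lat err 0.41 z 45.5 yaw 0.1678 pitch -0.0066 Fu -10.7 Fn 3.4 Fz -1.7 Tz 0.47 op 0.249
```

move_arm(series="1 0.09 0.02 -0.01 0 0.3 0; 1 0.09 0.02 -0.01 0 0.3 0")

```text
clock: 14.2
eef_pos: [517.9, -83.6, 45.1]
tcp_rot: [-3.133, -0.008, 0.169]
contact_force: [-11.2, -0.3, -1.9]
opening: 0.247
```

```bash
python3 -c "
from h import *
st()"
```

```text
t 14.2 along(seat-pin0) 4.6 lat err 0.5 z 45.1 yaw 0.169 pitch -0.0076 Fu -11.1 Fn 1.5 Fz -1.9 Tz 0.38 op 0.247
```

move_arm(series="1 0.1 0.02 -0.01 -0.3 0.2 0.2; 1 0.1 0.01 -0.01 0 0.2 0")

```text
clock: 14.45
eef_pos: [520.6, -82.6, 44.6]
tcp_rot: [-3.135, -0.005, 0.166]
contact_force: [-11.2, -0.9, -2.6]
opening: 0.245
```

```bash
python3 -c "
from h import *
st()"
```

```text
t 14.45 along(seat-pin0) 7.4 lat err 1.03 z 44.6 yaw 0.1665 pitch -0.0047 Fu -11.2 Fn 1.0 Fz -2.6 Tz 0.22 op 0.245
```

move_arm(series="1 0.1 0.01 -0.01 -0.2 0.2 0.1; 1 0.1 0.01 -0.01 0 0.2 0")

```text
clock: 14.7
eef_pos: [523.4, -81.7, 44.2]
tcp_rot: [-3.136, -0.002, 0.165]
contact_force: [-11.5, -2.4, -2.4]
opening: 0.243
```

```bash
python3 -c "
from h import *
st()"
```

```text
t 14.7 along(seat-pin0) 10.3 lat err 1.46 z 44.2 yaw 0.1652 pitch -0.0021 Fu -11.8 Fn -0.5 Fz -2.4 Tz 0.06 op 0.243
```

move_arm(series="1 0.1 0.04 -0.03 -0.2 0.3 0; 1 0.1 0.03 -0.02 0 0.3 0; 1 0.1 0.02 -0.02 0 0.2 0")

```text
clock: 15.08
eef_pos: [529.8, -81.6, 45.1]
tcp_rot: [-3.135, -0.005, 0.167]
contact_force: [-6.6, 4.7, -5.4]
opening: 0.252
```

```bash
python3 -c "
from h import *
st()"
```

```text
t 15.07 along(seat-pin0) 16.7 lat err 0.51 z 45.1 yaw 0.167 pitch -0.0053 Fu -5.7 Fn 5.8 Fz -5.4 Tz 0.57 op 0.252
```

move_arm(series="1 0.1 0.03 -0.02 -0.2 0.2 0; 1 0.1 0.02 -0.02 0 0.2 0")

```text
clock: 15.32
eef_pos: [537.6, -80.9, 46.5]
tcp_rot: [-3.137, -0.012, 0.168]
contact_force: [-0.1, 6.5, -4.7]
opening: 0.248
```

```bash
python3 -c "
from h import *
st()"
```

```text
t 15.32 along(seat-pin0) 24.5 lat err -0.03 z 46.5 yaw 0.1682 pitch -0.0117 Fu 0.9 Fn 6.4 Fz -4.7 Tz 0.71 op 0.248
```

move_arm(series="1 0.08 -0.02 0.02 -0.1 -0.2 0.1; 1 0.08 0 0.02 0 0 0")

```text
clock: 15.58
eef_pos: [541.8, -79.2, 45.1]
tcp_rot: [-3.138, -0.004, 0.167]
contact_force: [-22.6, -4.8, 7.5]
opening: 0.246
```

```bash
python3 -c "
from h import *
st()"
```

```text
t 15.57 along(seat-pin0) 28.9 lat err 0.92 z 45.1 yaw 0.1665 pitch -0.0038 Fu -23.1 Fn -1.0 Fz 7.5 Tz -0.11 op 0.246
```

move_arm(series="1 0.08 0 0.02 0 0 0; 1 0.06 0 0 0 0 0")

```text
clock: 15.82
eef_pos: [541.7, -78.8, 43.5]
tcp_rot: [-3.136, 0.007, 0.166]
contact_force: [-10.5, -2.9, 1.9]
opening: 0.251
```

```bash
python3 -c "
from h import *
st()"
```

```text
t 15.82 along(seat-pin0) 28.9 lat err 1.3 z 43.5 yaw 0.166 pitch 0.0072 Fu -10.8 Fn -1.2 Fz 1.9 Tz -0.1 op 0.251
```

```bash
python3 -c "
from h import *
st()
p,im=shot('w6'); cv2.imwrite('pics/w6c.png',cv2.convertScaleAbs(cv2.resize(im[0:150,220:420,::-1],(800,600),interpolation=cv2.INTER_CUBIC),alpha=1.6))"
```

```text
t 15.82 along(seat-pin0) 28.9 lat err 1.3 z 43.5 yaw 0.166 pitch 0.0072 Fu -10.8 Fn -1.2 Fz 1.9 Tz -0.1 op 0.251
```

View pics/w6c.png

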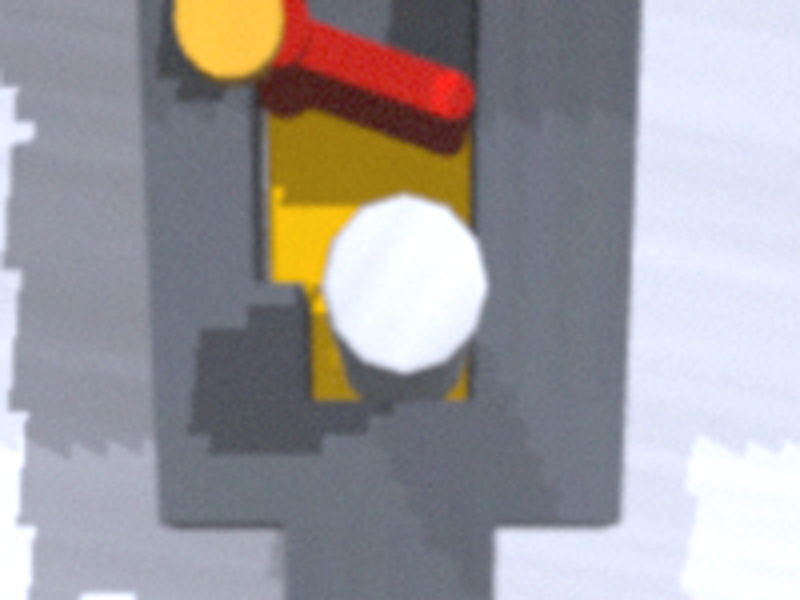

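The close-up shows the pin (405,283) down at the slot's back wall (y≈400), with the red latch lying fully across the slot in front of it, from (300,45) to (460,95). So it's home and latched. Now I draw out gently.

move_arm(series="1 -0.04 0.02 -0.03 -0.2 0.3 0; 1 -0.08 0.01 0 0 0 0; 1 -0.1 0 0 0 0 0; 1 -0.1 0 0 0 0 0; 1 -0.1 0 0 0 0 0; 1 -0.1 0 0 0 0 0")

```text
clock: 16.62
eef_pos: [525.1, -84.4, 46.2]
tcp_rot: [3.14, -0.007, 0.165]
contact_force: [1.7, -0.7, -4.1]
opening: 0.249
```

```bash
python3 -c "
from h import *
st()"
```

```text
t 16.62 along(seat-pin0) 11.6 lat err -1.47 z 46.2 yaw 0.1649 pitch -0.0071 Fu 1.5 Fn -1.0 Fz -4.1 Tz 0.03 op 0.249
```

move_arm(series="1 -0.1 0 0 0 0 0; 1 -0.1 0 0 0 0 0; 1 -0.1 0 0 0 0 0; 1 -0.1 0 0 0 0 0")

```text
clock: 17.12
eef_pos: [509.2, -87.3, 46.3]
tcp_rot: [3.14, -0.009, 0.165]
contact_force: [2.1, 0.3, -3.9]
opening: 0.248
```

```bash
python3 -c "
from h import *
st()"
```

```text
t 17.12 along(seat-pin0) -4.5 lat err -1.69 z 46.3 yaw 0.1648 pitch -0.0091 Fu 2.1 Fn -0.0 Fz -3.9 Tz 0.02 op 0.248
```

move_arm(series="1 -0.1 -0.02 0.02 0 -0.3 0; 1 -0.1 -0.02 0.01 0 -0.2 0; 1 -0.1 0 0 0 0 0; 1 -0.1 0 0 0 0 0; 1 -0.1 0 0 0 0 0; 1 -0.1 0 0 0 0 0; 1 -0.1 0 0 0 0 0; 1 -0.1 0 0 0 0 0")

```text
clock: 18.12
eef_pos: [477.3, -91.8, 45.8]
tcp_rot: [3.138, -0.004, 0.164]
contact_force: [3.1, -0.9, -4.0]
opening: 0.248
```

```bash
python3 -c "
from h import *
st()"
```

```text
t 18.12 along(seat-pin0) -36.8 lat err -0.94 z 45.8 yaw 0.1641 pitch -0.0038 Fu 2.9 Fn -1.4 Fz -4.0 Tz -0.18 op 0.248
```

move_arm(series="1 -0.1 0 0 0 0 0; 1 -0.1 0 0 0 0 0; 1 -0.1 0 0 0 0 0; 1 -0.1 0 0 0 0 0; 1 -0.1 0 0 0 0 0; 1 -0.1 0 0 0 0 0")

```text
clock: 18.88
eef_pos: [452.1, -96.1, 45.8]
tcp_rot: [3.138, -0.004, 0.164]
contact_force: [3.3, -0.8, -4.3]
opening: 0.248
```

```bash
python3 -c "
from h import *
st()"
```

```text
t 18.88 along(seat-pin0) -62.4 lat err -1.0 z 45.8 yaw 0.164 pitch -0.0042 Fu 3.1 Fn -1.4 Fz -4.3 Tz -0.21 op 0.248
```

Carriage following at 3 N; about 20 mm left. Slower to the stop.

move_arm(series="1 -0.08 0 0 0 0 0; 1 -0.07 0 0 0 0 0; 1 -0.06 0 0 0 0 0; 1 -0.06 0 0 0 0 0")

```text
clock: 19.38
eef_pos: [440.7, -98.0, 45.8]
tcp_rot: [3.138, -0.004, 0.164]
contact_force: [3.4, -1.2, -3.5]
opening: 0.245
```

```bash
python3 -c "
from h import *
st()"
```

```text
t 19.38 along(seat-pin0) -74.0 lat err -1.01 z 45.8 yaw 0.164 pitch -0.0043 Fu 3.2 Fn -1.7 Fz -3.5 Tz -0.21 op 0.245
```

move_arm(series="1 -0.06 0 0 0 0 0; 1 -0.06 0 0 0 0 0; 1 -0.06 0 0 0 0 0")

```text
clock: 19.75
eef_pos: [433.2, -99.2, 45.8]
tcp_rot: [3.138, -0.004, 0.164]
contact_force: [3.9, -0.8, -4.0]
opening: 0.248
```

```bash
python3 -c "
from h import *
st()"
```

```text
t 19.75 along(seat-pin0) -81.5 lat err -1.02 z 45.8 yaw 0.1639 pitch -0.0044 Fu 3.7 Fn -1.5 Fz -4.0 Tz -0.23 op 0.248
```

move_arm(series="1 -0.06 0 0 0 0 0; 1 -0.06 0 0 0 0 0")

```text
clock: 20.0
eef_pos: [429.4, -100.2, 46.0]
tcp_rot: [3.137, -0.007, 0.164]
contact_force: [12.5, 3.0, -9.6]
opening: 0.25
```

```bash
python3 -c "
from h import *
st()"
```

```text
t 20.0 along(seat-pin0) -85.5 lat err -1.3 z 46.0 yaw 0.1639 pitch -0.0068 Fu 12.8 Fn 0.9 Fz -9.6 Tz 0.04 op 0.25
```

move_arm(series="1 -0.04 0 0 0 0 0; 1 -0.03 0 0 0 0 0")

```text
clock: 20.25
eef_pos: [429.2, -100.8, 46.4]
tcp_rot: [3.136, -0.012, 0.164]
contact_force: [7.4, 0.4, -6.8]
opening: 0.247
```

```bash
python3 -c "
from h import *
st()"
```

```text
t 20.25 along(seat-pin0) -85.7 lat err -1.93 z 46.4 yaw 0.1639 pitch -0.0121 Fu 7.3 Fn -0.9 Fz -6.8 Tz -0.06 op 0.247
```

move_arm(series="1 0.05 -0.03 0.03 0.3 -0.4 0; 1 0 -0.01 0.04 0.2 0 0; 1 0 0 0.04 0 0 0; 1 0 0 0 0 0 0")

```text
clock: 20.75
eef_pos: [429.8, -98.5, 42.3]
tcp_rot: [-3.137, -0.003, 0.164]
contact_force: [2.2, -0.1, -1.7]
opening: 0.25
```

```bash
python3 -c "
from h import *
st();print(r.sense()['tcp_rot'])"
```

```text
t 20.75 along(seat-pin0) -84.7 lat err 0.29 z 42.3 yaw 0.1645 pitch -0.0029 Fu 2.1 Fn -0.4 Fz -1.7 Tz -0.08 op 0.25
[-3.13708053e+00 -2.88124501e-03  1.64461706e-01]
```

move_arm(series="1 0.02 0 0.01 0 0 0; 1 0 0 0.01 0 0 0; 0.4 0 0 0 0 0 0; 0 0 0 0 0 0 0; -1 0 0 0 0 0 0; -1 0 0 0 0 0 0; -1 0 0 0 0 0 0; -1 0 0 0 0 0 0; -1 0 0 0 0 0 0; -1 0 0 0 0 0 0; -1 0 0 -0.3 0 0 0; -1 0 0 -0.8 0 0 0; -1 0 0 -1 0 0 0; -1 0 0 -1 0 0 0; -1 0 0 -0.8 0 0 0; -1 0 0 0 0 0 0")

```text
clock: 22.75
eef_pos: [428.3, -99.0, 206.4]
tcp_rot: [-3.137, 0.0, 0.165]
contact_force: [0.6, -0.1, -0.9]
opening: 0.997
```

```bash
python3 -c "
from h import *
st()
p,im=shot('w7'); s,a=shot('s7','scene')
c=lambda x,u,v,w,h: cv2.resize(x[v:v+h,u:u+w,::-1],(400,600),interpolation=cv2.INTER_CUBIC)
cv2.imwrite('pics/f.png',cv2.convertScaleAbs(np.hstack([c(im,230,0,200,300),c(a,170,150,180,270)]),alpha=1.4))"
```

```text
t 22.75 along(seat-pin0) -86.3 lat err 0.06 z 206.4 yaw 0.1652 pitch 0.0001 Fu 0.6 Fn -0.2 Fz -0.9 Tz -0.03 op 0.997
```

View pics/f.png

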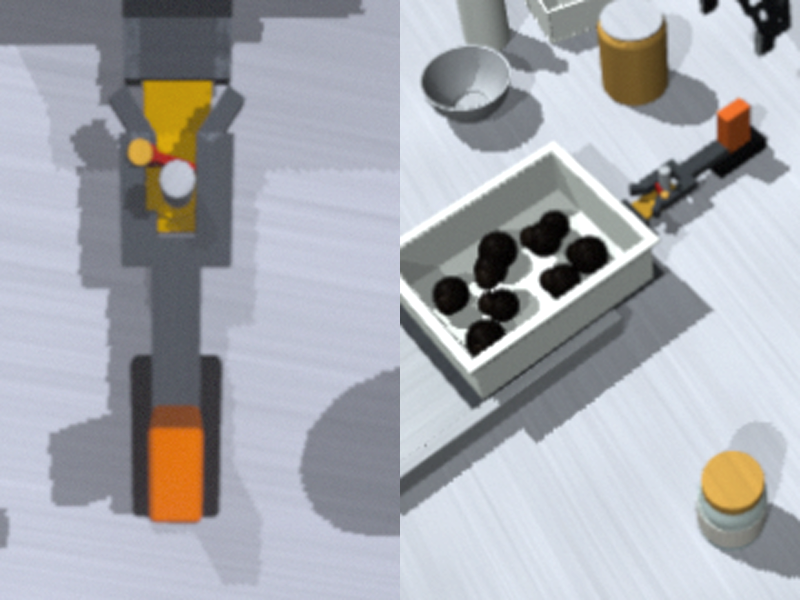

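```bash
python3 -c "
from h import *
p=ld('w7'); X=atz(p,319,89,60); d=X[:2]-[609.3,-70]; print('pin now',X,'moved',d@U,d@N)
s0=P('scene');print('t',r.sense()['clock'])
print(r.sign_off())"
```

```text
pin now [538.75835572 -82.20747951  60.        ] moved -71.58867969499842 -0.4550523553953276
t 22.85
the job is handed in; nothing more can be done
None
```

I pushed the orange-gripped hook onto the tow pin until the latch snapped shut. Then I drew the carriage out until it stopped, stood the hook back on the counter, released it and lifted the gripper clear. The job was handed in at 22.9 s of the 61 s allowed.

**What the last checks showed**
- **Latch:** a wrist close-up showed the pin at the slot's back wall and the red latch across the slot. The final wrist picture shows it still latched, with the hook upright.
- **Travel:** the hook travelled about 115 mm from fully home to the stop, against about 113 mm expected (13 latch play, 20 drawbar, 80 carriage). The final picture puts the pin about 72 mm from where it started, in line with that.
- **Front stop:** two further small pulls, reading 7–13 N against about 3 N of drag, did not move the carriage. I took that as the front stop.
- **Other things:** no contact with the tub, pin or bystanders was noticed. I did not measure the bystanders' positions afterwards.

**What was less certain**
- **Push force:** the highest along-axis readings were 20 N and 23 N. The first came when the hook's nose dipped and the foot dragged on the counter, which I corrected. The second came when the pin reached home. I only read the force between moves, so a brief higher peak cannot be ruled out.
- **Brass pivot:** it measured about 15 mm off the hook's centre line, against 11 mm in the text for the latch pivot. The latch worked as described.

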